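# Refit the tongued cover on a gear case and latch it

### The job

Close the open gear case on the bench: take the aluminium cover by its rib, angle its tongue in under the steel lip of the case, then lower the other end gently, not letting it drop, until the cover lies flat in the opening. Then swing the steel latch right across onto the cover so that it is locked down, and let go. Leave the wrench, the hammer and the bare steel plate where they lie.

Things in the scene. Friction and masses are not known exactly. Their poses are not given: they have to be found in the camera images.
- cover_rib (a point): Loose aluminium cover, 0.3 to 0.65 kg, flat on the bench: plate 120 (x) x 110 (y) x 16 mm, a darker steel tongue along its -x edge, a grip rib 14 mm thick (x), 60 long (y), 40 high on its middle (16 to 56 mm above the underside). This point: centre of the rib, 36 mm above the underside, over the middle of the plate. x points from tongue to the other end, z up.
- cover_tongue (a point): Tip of the cover's tongue, its lower edge at mid-width, level with the cover's underside, 74 mm in -x of the middle of the plate; axes as the cover's. The tongue sticks out 14 mm, is 104 mm wide, 7 mm thick, flush with the underside; above it the plate's end is a 9 mm high shoulder.
- lip_edge (a point): Green gear case fixed to the bench, 208 (x) x 150 x 71 mm high, open on top. This point: on the ledge straight under the free edge of the steel lip, mid-width, 55 mm above the bench. x points over the opening from lip to end wall, z up. The level ledge runs 25 mm in +x; the groove under the lip runs 18 mm in -x, 11 mm high. The lip is 5 mm thick, its top 16 mm above the ledge.
- end_wall (a point): Foot of the case's end wall, mid-width, 126 mm in +x of the lip edge point and level with it; axes as the case. The wall's top is 16 mm above; a 12 mm ledge lies before it. Side cheeks equally high stand 59 mm to either side (y) of the middle. The seated cover has its underside on the ledges, its top flush, its tongue 8 to 14 mm inside the groove.
- latch (a joint): Turn of the steel latch on the end wall, rad, about the vertical, anticlockwise from above. 0: bar along the end wall, pointing to the case's +y; negative: pointing out away from the opening; 1.57: straight across the cover, pointing to the lip (stop at 1.6). Stiff (about 1.5 N at the knob), stays where left. Starts clear of the opening, -0.6 to 0.1.
- latch_knob (a point): Upright black round knob near the end of the latch bar, 16 mm diameter and 42 mm tall; this point is on its axis 22 mm above its foot (which stands on the 8 mm thick bar) and 20 mm below its top, 46 mm from the pivot's axis. The bar reaches 58 mm from the pivot and is 20 mm wide.
- latch_pivot (a point): Pivot of the latch at the underside of its bar, 156 mm in +x of the lip edge point, 19 mm above the ledge (3 mm above the top of the end wall); axes as the case.
- wrench_mid (a point): A loose steel wrench, 160 mm long, about 10 mm high, lying flat between the case and the cover; this is its middle. Not to be disturbed.
- hammer_mid (a point): A loose hammer, 240 mm long, lying flat on the robot's left; this is its middle. Not to be disturbed.
- plate_mid (a point): A loose bare plate of dark steel, 120 x 90 x 12 mm, no tongue and no rib, lying on the robot's right; this is its centre. Not the cover; not to be disturbed.
Not all that is in view belongs to the job. There is more than one size of the part that bears cover_rib; the job needs the largest.

How it is judged:
By the outcome, as a careful person would: the job done as asked, in the order asked, and still so for the second after the job is handed in, with the robot touching nothing.
It also fails if it takes over 64 s, if anything falls off the work surface, if the arm or the gripper's body presses on something with over 40 N, if the wrist force passes 120 N, or if a joint passes its speed limit or range.

### The arm

A 6-joint arm with a two-finger parallel gripper is mounted at the origin on the work surface. World frame = base frame: x ahead of the robot, y to its left, z up, the work surface at z = 0. Lengths are in m, angles in rad, forces in N, time in s.
With the tool pointing down it reaches from about 0.375 to 0.9 m from the base axis. Payload 3.1 kg.
Tool frame: the origin (TCP) lies at the very end of the fingers, on their centre line; the grasp point (between the pads) lies 19 mm behind it; z points along the fingers, y is the direction in which the jaws open and shut (so a half turn about z gives the same grasp; the last joint's range is limited). The gripper opens to 85 mm and grips with 20 to 120 N. Pads are 22 mm wide; open, the fingers measure 114 mm over their backs; the gripper's body (76 mm by 85 mm) begins 54 mm behind the grasp point. The pads swing forward as they close: fully open they stand 13 mm farther back than shut.
Start: joints at [-0.178, 0.527, 1.433, -0, 1.181, -0.178], TCP at [0.625, 0, 0.231] pointing down, gripper open.
Joint ranges: [-3.08, 3.08], [-0.75, 2.2], [0.22, 2.44], [-1.43, 4.57], [0, 2.65], [-2.85, 2.85]. Speed limits (rad/s): [2.79, 2.79, 3.14, 3.14, 3.14, 3.14].

### API

Orientations are given as a unit quaternion [x, y, z, w].
In Python, from station import manip gives the robot as it stands.
- The arm moves only by the tool send_rows, never from a script. Its argument "motion" is a list of rows, each an object with "gripper": the finger opening in mm, from 0 to 85.4; "travel": the shift along the tool's x, y, z in mm, a list of three; "rotation": the turn, a rotation vector about the tool's x, y, z in degrees, a list of three. In form: [{"gripper": gripper, "travel": [x, y, z], "rotation": [ax, ay, az]}, ...]. A call has 1 to 12 rows; each row shifts and turns the commanded pose from where the row before left it, along the tool's axes as they then stand; what a row does not reach is not made up. A row lasts 1/12 s, in which the tool goes at most 41.7 mm and 7.16 degrees, less where a joint would pass 70% of its speed; a pose out of reach is approached as far as the arm can. A call is refused whole if a number of a shift passes 41.7 or a number of a turn 7.16, either way. A call with a gripper value outside its range is refused whole. The fingers move at their own pace and stop on an object; "newtons" is the grip in N (left out, the last holds). Time passes only in rows, so rows that do not move let the fingers close. It gives the time, the measured TCP pose, the force and the opening at its end, in the units of the state.
- manip.sense(): the state, without advancing time (a new reading comes with each control period).
- manip.snapshot(name): name is "scene" or "side" or "wrist"; returns the picture (400x640x3 uint8, red, green, blue); there is no depth.
- manip.calibration(name): a dict with "fx", "fy", "cx", "cy" (pixels), "k1" (the pictures are not rectified: a ray, as slopes to the right and down, at radius r is drawn at 1 + k1 r^2 times it, then the intrinsics apply), "cam_to_world" (4x4, takes a point from camera to world coordinates). Camera axes: x right, y down, z forward; pixel columns grow to the right and rows downward; lengths in m; the calibration is good to about 2 mm. A picture is of the moment at which its call begins: read the wrist's pose just before it. calibration takes no time and is no camera call; for the wrist camera it gives the pose at the moment of the call.
- manip.sign_off(): hands the job in, once; it reports no verdict.
The state is a dict: "t": time; "q": joint angles; "qd": joint speeds; "tau": joint torques, N m; "tcp_pos": TCP position; "tool_rot": TCP orientation; "force": force on the tool from outside, world axes, zero at the start; "ft_torque": the same for the moment, N m; "finger_gap": opening from 0.0 (shut) to 1.0 (fully open).
Only numpy, scipy, OpenCV 4.12 (cv2) and the standard library are available. Lean on these libraries where they do the work, as an engineer would, in place of code of your own. Each camera call takes 0.05 s, during which the arm holds its last target. There are 200 camera calls.

## Working session

There is one attempt and no reset: what is moved stays moved. The work goes in short steps, Python scripts to look and compute and a tool call to move; the robot and the scene stay as the last step left them, time stands still between calls to the robot, and variables do not carry over. Pictures are saved under pics/ and viewed, about 8 in all and at most 12, crops included, and the job is handed in when it is done.

Besides the shell and the picture viewer there is one more tool, called after "Emit:" in YAML: its name, and indented under it one key for each argument. send_rows: Moves the arm, as the interface text tells. Its arguments: {"type":"object","properties":{"motion":{"type":"array","items":{"type":"object","properties":{"gripper":{"type":"number"},"travel":{"type":"array","items":{"type":"number"}},"rotation":{"type":"array","items":{"type":"number"}}}}},"newtons":{"type":"number"}},"required":["motion"]}

```bash
mkdir -p pics; ls; cat > h.py <<'E'
import numpy as np, cv2, json
from station import manip
def snap(n,f):
    im=manip.snapshot(n); cv2.imwrite('pics/'+f,cv2.cvtColor(im,cv2.COLOR_RGB2BGR)); return im
def ray(c,u,v):
    K=np.array([[c['fx'],0,c['cx']],[0,c['fy'],c['cy']],[0,0,1.]])
    p=cv2.undistortPoints(np.array([[[u,v]]],float),K,np.array([c['k1'],0,0,0.]))[0,0]
    T=np.array(c['cam_to_world']); return T[:3,3],T[:3,:3]@np.array([p[0],p[1],1])
def onz(c,u,v,z):
    o,d=ray(c,u,v); return o+d*(z-o[2])/d[2]
def proj(c,P):
    T=np.array(c['cam_to_world']); p=T[:3,:3].T@(np.array(P)-T[:3,3]); x,y=p[:2]/p[2]; s=1+c['k1']*(x*x+y*y)
    return c['fx']*x*s+c['cx'],c['fy']*y*s+c['cy']
E
python3 - <<'E'
from h import *
print(manip.sense())
for n in('scene','side','wrist'):
    snap(n,n+'0.png'); c=manip.calibration(n); print(n,{k:np.round(v,3).tolist() for k,v in c.items()})
E
```

```text
pics
{'t': 0.0, 'q': array([-1.78495769e-01,  5.28437489e-01,  1.43389709e+00, -7.84018810e-06,
        1.18141144e+00, -1.78496757e-01]), 'qd': array([-0.00018017,  0.001203  , -0.00092223,  0.00078516, -0.00047462,
        0.0015103 ]), 'tau': array([ 2.50220628e-04, -4.42344439e+01, -1.78024775e+01, -2.06930472e-04,
        8.36740597e-03,  2.24214921e-05]), 'tcp_pos': array([6.24284163e-01, 1.59069929e-04, 2.30352902e-01]), 'tool_rot': array([ 7.07104967e-01,  7.07107776e-01, -6.17038780e-04, -8.82342421e-04]), 'force': array([ 0.05174852, -0.34739249,  0.21830035]), 'ft_torque': array([ 0.02506648, -0.03138593,  0.04286336]), 'finger_gap': 0.997742504194964}
scene {'fx': 479.742, 'fy': 479.742, 'cx': 321.28, 'cy': 201.949, 'k1': -0.136, 'cam_to_world': [[0.833, 0.477, -0.279, 0.86], [0.553, -0.716, 0.427, -0.514], [0.003, -0.51, -0.86, 1.116], [0.0, 0.0, 0.0, 1.0]]}
side {'fx': 400.426, 'fy': 400.426, 'cx': 329.191, 'cy': 197.208, 'k1': -0.045, 'cam_to_world': [[0.72, -0.361, 0.593, -0.196], [-0.694, -0.351, 0.629, -0.763], [-0.019, -0.864, -0.503, 0.713], [0.0, 0.0, 0.0, 1.0]]}
wrist {'fx': 325.237, 'fy': 325.237, 'cx': 322.895, 'cy': 197.518, 'k1': 0.017, 'cam_to_world': [[1.0, 0.0, -0.003, 0.625], [-0.001, -0.953, -0.304, 0.078], [-0.003, 0.304, -0.953, 0.375], [0.0, 0.0, 0.0, 1.0]]}
```

View pics/scene0.png

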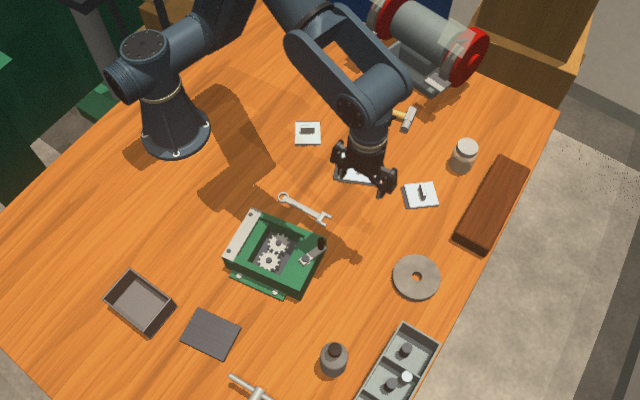

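View pics/side0.png

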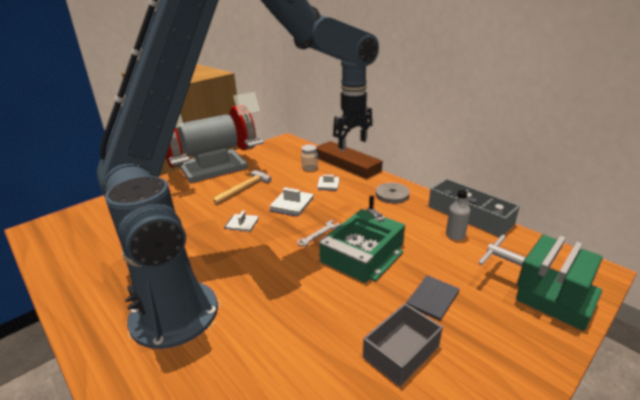

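Scene shows three cover-like parts: (308,132), (355,172, half hidden under the gripper) and (421,195). The side view shows them at (242,221), (292,200) and (328,183). The middle one looks largest. The case is at scene (272,252), its lip on the left, and the latch knob is at (320,243). I'll check the wrist view, where the middle part should be close up.

View pics/wrist0.png

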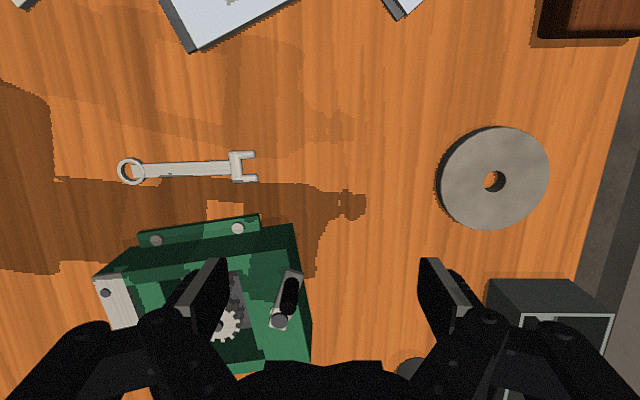

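```bash
python3 - <<'E'
from h import *
c=manip.calibration('scene')
for n,u,v,z in [('A',308,132,.01),('B',355,172,.01),('C',421,195,.01),('lipL',253,211,.071),('lipR',224,255,.071),('case far R',326,246,.071),('case near',287,291,.071),('knobtop',320,239,.116),('pivot',304,263,.082),('wr',283,197,.01),('wr2',326,218,.01)]: print(n,onz(c,u,v,z).round(3))
E
```

```text
A [0.336 0.212 0.01 ]
B [0.525 0.167 0.01 ]
C [0.715 0.203 0.01 ]
lipL [ 0.393 -0.113  0.071]
lipR [ 0.408 -0.248  0.071]
case far R [ 0.598 -0.092  0.071]
case near [ 0.586 -0.237  0.071]
knobtop [ 0.588 -0.103  0.116]
pivot [ 0.582 -0.162  0.082]
wr [ 0.406 -0.01   0.01 ]
wr2 [0.538 0.    0.01 ]
```

The wrist view shows the edge of the middle part at (230,20), the tongue as a dark edge at (165,10), and the case at lower left. Candidates: A (308,132), B (355,172), C (421,195), all with ribs. B looks largest, so I'll move over it to confirm and measure.

Emit:
send_rows:
  motion:
    - {"gripper":85,"travel":[32,-16,-17],"rotation":[0,0,0]}
    - {"gripper":85,"travel":[32,-16,-17],"rotation":[0,0,0]}
    - {"gripper":85,"travel":[32,-16,-17],"rotation":[0,0,0]}
    - {"gripper":85,"travel":[32,-16,-17],"rotation":[0,0,0]}
    - {"gripper":85,"travel":[32,-16,-17],"rotation":[0,0,0]}
    - {"gripper":85,"travel":[30,-15,-15],"rotation":[0,0,0]}
    - {"gripper":85,"travel":[0,0,0],"rotation":[0,0,0]}
  newtons: 40

```text
t: 0.73
tcp_pos: [0.5281, 0.1953, 0.3347]
tool_rot: [0.705, 0.709, 0.003, 0.0]
force: [0.4, -0.5, 0.3]
finger_gap: 0.995
```

```bash
python3 - <<'E'
from h import *
c=manip.calibration('wrist'); np.save('c1.npy',c,allow_pickle=True)
im=snap('wrist','w1.png'); s=manip.sense(); print(s['tcp_pos'],s['tool_rot'])
im=snap('scene','s1.png')
hsv=cv2.cvtColor(im,cv2.COLOR_RGB2HSV)
m=((hsv[...,1]<40)&(hsv[...,2]>150)).astype(np.uint8)
cs,_=cv2.findContours(m,cv2.RETR_EXTERNAL,cv2.CHAIN_APPROX_SIMPLE)
c=manip.calibration('scene')
for k in cs:
    if cv2.contourArea(k)>100:
        r=cv2.minAreaRect(k); P=[onz(c,*p,.016)[:2] for p in cv2.boxPoints(r)]
        print(np.round(r[0]),np.linalg.norm(P[0]-P[1]).round(3),np.linalg.norm(P[1]-P[2]).round(3))
a=cv2.imread('pics/w1.png');b=cv2.imread('pics/s1.png')
cv2.imwrite('pics/v1.png',np.hstack([cv2.resize(a,(480,300)),cv2.resize(b[100:220,280:440],(320,300),interpolation=2)[:, :320]]))
E
```

```text
[0.5291194  0.19274006 0.33316857] [0.70537081 0.70883638 0.00149976 0.0008663 ]
[249. 391.] 0.032 0.112
[397. 371.] 0.214 0.101
[273. 251.] 0.105 0.056
[242. 234.] 0.158 0.033
[303. 209.] 0.035 0.155
[421. 194.] 0.091 0.075
[362. 165.] 0.114 0.123
[468. 146.] 0.058 0.056
[308. 132.] 0.083 0.074
[409. 117.] 0.085 0.024
[442.  21.] 0.162 0.193
```

View pics/w1.png

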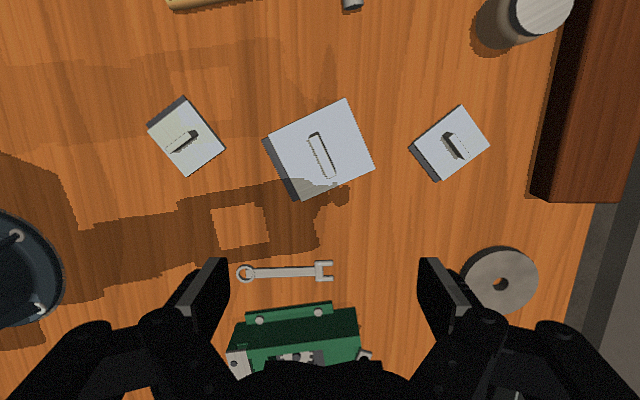

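The wrist view at height shows three parts: (186,137), (320,150) and (450,145). The middle one is clearly the largest at 114 x 123 mm, against about 85 x 75 mm for the others. Its tongue is on the left edge (280,170) and its rib at (321,155). Now its pose, the case's from the two scene pictures, and the wrench.

```bash
python3 - <<'E'
from h import *
c=np.load('c1.npy',allow_pickle=True).item()
im=cv2.imread('pics/w1.png'); hsv=cv2.cvtColor(im,cv2.COLOR_BGR2HSV)
m=((hsv[...,1]<60)&(hsv[...,2]>150)).astype(np.uint8); m=cv2.morphologyEx(m,cv2.MORPH_CLOSE,np.ones((9,9)))
cs,_=cv2.findContours(m,cv2.RETR_EXTERNAL,cv2.CHAIN_APPROX_SIMPLE)
for k in cs:
    x,y=k[:,0].mean(0)
    if cv2.contourArea(k)>3000 and 250<x<390 and 80<y<210:
        W=np.array([onz(c,*p,.016)[:2] for p in k[:,0].astype(float)],np.float32)
        r=cv2.minAreaRect(W); print('plate',r); print(cv2.boxPoints(r).round(4).tolist())
for p in [(312,133),(332,178),(309,133),(321,155)]: print(p,onz(c,*p,.056).round(4))
o=cv2.resize(im[80:220,240:400],(640,560),interpolation=cv2.INTER_CUBIC)
cv2.imwrite('pics/v2.png',o)
E
```

```text
plate ((0.5276565551757812, 0.19557270407676697), (0.1203565001487732, 0.10946094989776611), 25.28380584716797)
[[0.4499000012874603, 0.21940000355243683], [0.4966000020503998, 0.12039999663829803], [0.605400025844574, 0.17180000245571136], [0.5587000250816345, 0.27079999446868896]]
(312, 133) [0.5144 0.2264 0.056 ]
(332, 178) [0.5409 0.1671 0.056 ]
(309, 133) [0.5106 0.2264 0.056 ]
(321, 155) [0.526  0.1981 0.056 ]
```

View pics/v2.png

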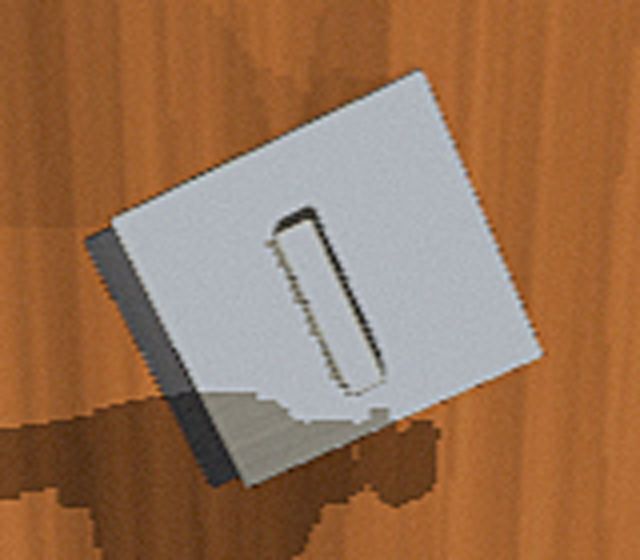

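Enlarged, the part has a plate of 120 x 109 mm, a dark tongue on its left edge and its rib in the middle. It is the largest of the three. Its centre is (0.528, 0.196) and yaw 25.3°. Next, a look at the case from above.

Emit:
send_rows:
  motion:
    - {"gripper":85,"travel":[-36,-3,0]}
    - {"gripper":85,"travel":[-36,-3,0]}
    - {"gripper":85,"travel":[-36,-3,0]}
    - {"gripper":85,"travel":[-36,-3,0]}
    - {"gripper":85,"travel":[-36,-3,0]}
    - {"gripper":85,"travel":[-36,-3,0]}
    - {"gripper":85,"travel":[-36,-3,0]}
    - {"gripper":85,"travel":[-36,-3,0]}
    - {"gripper":85,"travel":[-35,-3,0]}
    - {"gripper":85,"travel":[0,0,0]}
    - {"gripper":85,"travel":[0,0,0]}

```text
validation failed for argument at $.mo...
```

```bash
python3 - <<'E'
from h import *
c=manip.calibration('wrist'); np.save('c2.npy',c,allow_pickle=True)
snap('wrist','w2.png'); s=manip.sense(); print(s['tcp_pos'],s['tool_rot'])
a=cv2.imread('pics/w2.png'); cv2.imwrite('pics/v3.png',cv2.resize(a[70:370,140:540],(800,600),interpolation=cv2.INTER_CUBIC))
E
```

```text
[0.52975834 0.19001199 0.33104404] [ 7.06726590e-01  7.07486672e-01 -2.84357888e-04  2.33426053e-04]
```

View pics/v3.png

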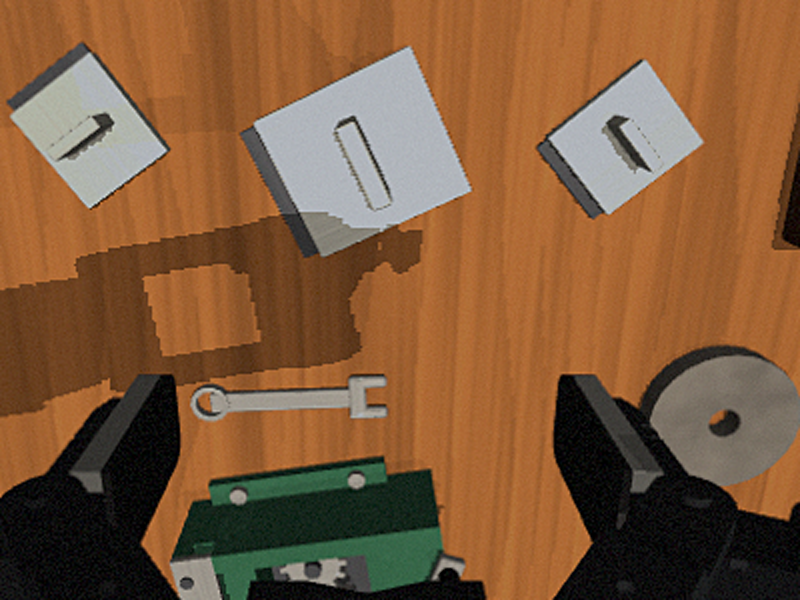

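The call was refused because rows need "rotation", so this is the same view with the arm settled. I'll use it to measure the cover a second time.

Emit:
send_rows:
  motion:
    - {"gripper":85,"travel":[-36,-3,0],"rotation":[0,0,0]}
    - {"gripper":85,"travel":[-36,-3,0],"rotation":[0,0,0]}
    - {"gripper":85,"travel":[-36,-3,0],"rotation":[0,0,0]}
    - {"gripper":85,"travel":[-36,-3,0],"rotation":[0,0,0]}
    - {"gripper":85,"travel":[-36,-3,0],"rotation":[0,0,0]}
    - {"gripper":85,"travel":[-36,-3,0],"rotation":[0,0,0]}
    - {"gripper":85,"travel":[-36,-3,0],"rotation":[0,0,0]}
    - {"gripper":85,"travel":[-36,-3,0],"rotation":[0,0,0]}
    - {"gripper":85,"travel":[-32,-3,0],"rotation":[0,0,0]}
    - {"gripper":85,"travel":[0,0,0],"rotation":[0,0,0]}
    - {"gripper":85,"travel":[0,0,0],"rotation":[0,0,0]}
    - {"gripper":85,"travel":[0,0,0],"rotation":[0,0,0]}

```text
t: 1.88
tcp_pos: [0.5023, -0.1307, 0.3302]
tool_rot: [0.708, 0.706, -0.0, -0.001]
force: [0.1, 0.6, -0.4]
finger_gap: 0.999
```

```bash
python3 - <<'E'
from h import *
c=np.load('c2.npy',allow_pickle=True).item()
im=cv2.imread('pics/w2.png'); hsv=cv2.cvtColor(im,cv2.COLOR_BGR2HSV)
m=((hsv[...,1]<60)&(hsv[...,2]>150)).astype(np.uint8); m=cv2.morphologyEx(m,cv2.MORPH_CLOSE,np.ones((9,9)))
cs,_=cv2.findContours(m,cv2.RETR_EXTERNAL,cv2.CHAIN_APPROX_SIMPLE)
for k in cs:
    x,y=k[:,0].mean(0)
    if cv2.contourArea(k)>3000 and 250<x<390 and 80<y<210:
        r=cv2.minAreaRect(np.array([onz(c,*p,.016)[:2] for p in k[:,0].astype(float)],np.float32)); print('plate',r)
c=manip.calibration('wrist'); np.save('c3.npy',c,allow_pickle=True)
snap('wrist','w3.png'); s=manip.sense(); print(s['tcp_pos'],s['tool_rot'])
snap('scene','s3.png')
a=cv2.imread('pics/w3.png'); cv2.imwrite('pics/v4.png',cv2.resize(a[70:370,140:540],(800,600),interpolation=cv2.INTER_CUBIC))
E
```

```text
plate ((0.5276570320129395, 0.19558420777320862), (0.12036445736885071, 0.10952521860599518), 25.248584747314453)
[ 0.50249739 -0.12986455  0.33047232] [ 7.07400994e-01  7.06811652e-01 -1.58757660e-04 -1.04686208e-03]
```

View pics/v4.png

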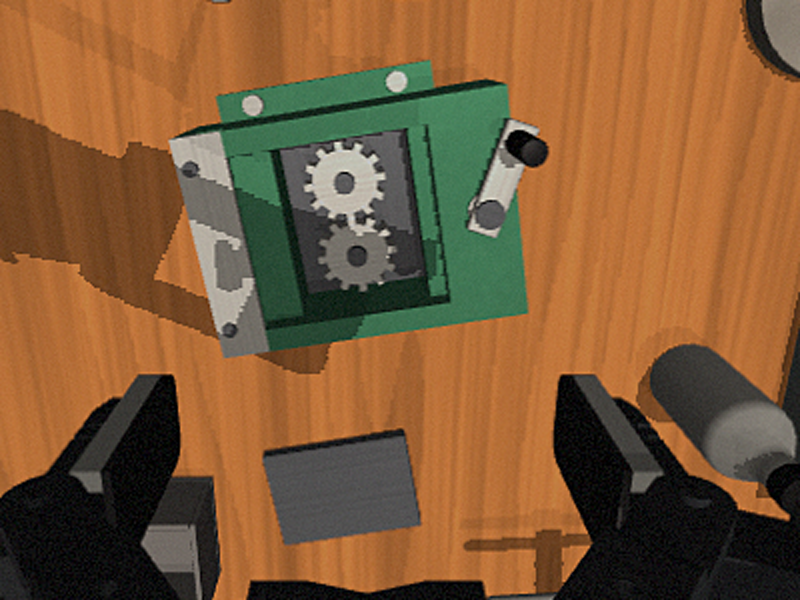

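The case is in clear view, with the lip plate at left in the crop, (170,140) to (224,357), its free edge running (221,131) to (270,350). The end wall inner edge runs (427,125) to (450,302). The latch points out, with pivot (489,213) and knob top about (534,151).

```bash
python3 - <<'E'
from h import *
c=np.load('c3.npy',allow_pickle=True).item()
f=lambda u,v,z: onz(c,140+u/2,70+v/2,z)
P={n:f(*a) for n,a in dict(TL=(170,140,.071),TR=(506,84,.071),BR=(527,313,.071),BL=(224,357,.071),lipT=(221,131,.071),lipB=(270,350,.071),wT=(427,125,.071),wB=(450,302,.071),piv=(489,213,.086),knob=(535,152,.124),knobfoot=(511,143,.082)).items()}
for k,v in P.items(): print(k,v.round(4))
d=lambda a,b: (np.linalg.norm((P[b]-P[a])[:2]).round(4),np.degrees(np.arctan2(*(P[b]-P[a])[1::-1])).round(2))
for a,b in [('TL','TR'),('BL','BR'),('BL','TL'),('BR','TR'),('lipB','lipT'),('wB','wT'),('piv','knob')]: print(a,b,d(a,b))
g=np.array([P[k][:2] for k in('TL','TR','BR','BL')],np.float32); print(cv2.minAreaRect(g), g.mean(0))
pl=[onz(c,140+u/2,70+v/2,.012).round(3)[:2] for u,v in((264,452),(403,433),(420,523),(286,543))]; print('steel plate',pl)
E
```

```text
TL [ 0.3806 -0.1063  0.071 ]
TR [ 0.5854 -0.0735  0.071 ]
BR [ 0.6087 -0.2218  0.071 ]
BL [ 0.4037 -0.2539  0.071 ]
lipT [ 0.4124 -0.1008  0.071 ]
lipB [ 0.4354 -0.2488  0.071 ]
wT [ 0.5387 -0.0975  0.071 ]
wB [ 0.557  -0.2138  0.071 ]
piv [ 0.5768 -0.1492  0.086 ]
knob [ 0.5923 -0.1061  0.124 ]
knobfoot [ 0.5883 -0.1071  0.082 ]
TL TR (np.float64(0.2074), np.float64(9.1))
BL BR (np.float64(0.2075), np.float64(8.92))
BL TL (np.float64(0.1495), np.float64(98.86))
BR TR (np.float64(0.1501), np.float64(98.93))
lipB lipT (np.float64(0.1497), np.float64(98.83))
wB wT (np.float64(0.1177), np.float64(98.93))
piv knob (np.float64(0.0458), np.float64(70.11))
((0.49453282356262207, -0.16369940340518951), (0.2075468897819519, 0.15012405812740326), 8.920120239257812) [ 0.49459583 -0.16385794]
steel plate [array([ 0.416, -0.37 ]), array([ 0.531, -0.352]), array([ 0.546, -0.44 ]), array([ 0.431, -0.461])]
```

Case dimensions check out at 207.5 x 150 mm, with the lip edge at (0.4237, -0.1748) and yaw 8.9°. The pivot lies within 2 mm of where it should be, and the latch is at about -0.50 rad. Now I'll go and grasp the cover.

Emit:
send_rows:
  newtons: 60
  motion:
    - {"gripper":85,"travel":[36,3,20],"rotation":[0,0,0]}
    - {"gripper":85,"travel":[36,3,20],"rotation":[0,0,0]}
    - {"gripper":85,"travel":[36,3,20],"rotation":[0,0,0]}
    - {"gripper":85,"travel":[36,3,20],"rotation":[0,0,0]}
    - {"gripper":85,"travel":[36,3,20],"rotation":[0,0,0]}
    - {"gripper":85,"travel":[36,3,20],"rotation":[0,0,0]}
    - {"gripper":85,"travel":[36,3,20],"rotation":[0,0,0]}
    - {"gripper":85,"travel":[36,3,20],"rotation":[0,0,0]}
    - {"gripper":85,"travel":[37,1,20],"rotation":[0,0,0]}

```text
t: 2.73
tcp_pos: [0.5276, 0.1978, 0.1507]
tool_rot: [0.706, 0.708, 0.0, 0.0]
force: [1.2, 1.1, 0.1]
finger_gap: 0.992
```

Emit:
send_rows:
  motion:
    - {"gripper":85,"travel":[0,0,10],"rotation":[0,0,-6.3]}
    - {"gripper":85,"travel":[0,0,10],"rotation":[0,0,-6.3]}
    - {"gripper":85,"travel":[0,0,10],"rotation":[0,0,-6.3]}
    - {"gripper":85,"travel":[0,0,10],"rotation":[0,0,-6.3]}
    - {"gripper":85,"travel":[0,0,0],"rotation":[0,0,0]}
    - {"gripper":85,"travel":[0,0,0],"rotation":[0,0,0]}
    - {"gripper":85,"travel":[0,0,0],"rotation":[0,0,0]}

```text
t: 3.32
tcp_pos: [0.528, 0.1954, 0.112]
tool_rot: [0.536, 0.844, 0.0, 0.0]
force: [-0.0, 0.6, -0.0]
finger_gap: 0.99
```

```bash
cat >> h.py <<'E'
from scipy.spatial.transform import Rotation as R
def st():
    s=manip.sense(); r=R.from_quat(s['tool_rot']); print('t',round(s['t'],2),'tcp',s['tcp_pos'].round(4),'gap',round(s['finger_gap']*85.4,1),'F',s['force'].round(1),'M',s['ft_torque'].round(2)); print(r.as_matrix().round(4).tolist())
    x=r.as_matrix()[:,0]; y=r.as_matrix()[:,1]; print('yaw(y)',np.degrees(np.arctan2(y[1],y[0])).round(2),'pitch y',np.degrees(np.arcsin(y[2])).round(2),'x up',np.degrees(np.arcsin(x[2])).round(2)); return s,r
def tool(dw):
    s=manip.sense(); return (R.from_quat(s['tool_rot']).inv().apply(dw)*1000).round(1)
E
python3 - <<'E'
from h import *
s,r=st(); print(tool(np.array([.5277,.1956,.021])-s['tcp_pos']))
E
```

```text
t 3.32 tcp [0.528  0.1954 0.112 ] gap 84.6 F [-0.   0.6 -0. ] M [ 0.02 -0.01 -0.02]
[[-0.4248, 0.9053, 0.0007], [0.9053, 0.4248, 0.0001], [-0.0002, 0.0007, -1.0]]
yaw(y) 25.14 pitch y 0.04 x up -0.01
[ 0.3 -0.3 91. ]
```

Emit:
send_rows:
  newtons: 60
  motion:
    - {"gripper":85,"travel":[0,0,25],"rotation":[0,0,0]}
    - {"gripper":60,"travel":[0,0,25],"rotation":[0,0,0]}
    - {"gripper":50,"travel":[0,0,25],"rotation":[0,0,0]}
    - {"gripper":40,"travel":[0,0,16],"rotation":[0,0,0]}
    - {"gripper":30,"travel":[0,0,0],"rotation":[0,0,0]}
    - {"gripper":20,"travel":[0,0,0],"rotation":[0,0,0]}
    - {"gripper":8,"travel":[0,0,0],"rotation":[0,0,0]}
    - {"gripper":8,"travel":[0,0,0],"rotation":[0,0,0]}
    - {"gripper":8,"travel":[0,0,0],"rotation":[0,0,0]}
    - {"gripper":8,"travel":[0,0,0],"rotation":[0,0,0]}

```text
t: 4.15
tcp_pos: [0.5288, 0.1949, 0.0218]
tool_rot: [0.536, 0.844, 0.001, 0.001]
force: [-0.3, 0.1, 3.2]
finger_gap: 0.155
```

```bash
python3 - <<'E'
from h import *
st()
E
```

```text
t 4.15 tcp [0.5288 0.1949 0.0218] gap 13.2 F [-0.3  0.1  3.2] M [ 0.01  0.11 -0.04]
[[-0.4256, 0.9049, 0.0023], [0.9049, 0.4256, 0.0004], [-0.0006, 0.0022, -1.0]]
yaw(y) 25.19 pitch y 0.13 x up -0.03
```

The grip holds at a 13.2 mm opening on the 14 mm rib. Now lift.

Emit:
send_rows:
  motion:
    - {"gripper":8,"travel":[0,0,-10],"rotation":[0,0,0]}
    - {"gripper":8,"travel":[0,0,-24],"rotation":[0,0,0]}
    - {"gripper":8,"travel":[0,0,-34],"rotation":[0,0,0]}
    - {"gripper":8,"travel":[0,0,-34],"rotation":[0,0,0]}
    - {"gripper":8,"travel":[0,0,-34],"rotation":[0,0,0]}
    - {"gripper":8,"travel":[0,0,-22],"rotation":[0,0,0]}
    - {"gripper":8,"travel":[0,0,-10],"rotation":[0,0,0]}
    - {"gripper":8,"travel":[0,0,0],"rotation":[0,0,0]}

```text
t: 4.82
tcp_pos: [0.529, 0.1949, 0.1911]
tool_rot: [0.536, 0.844, 0.002, 0.002]
force: [0.7, -0.2, -6.1]
finger_gap: 0.157
```

Emit:
send_rows:
  motion:
    - {"gripper":8,"travel":[-15,-9,0],"rotation":[0,0,0]}
    - {"gripper":8,"travel":[-26,-15,0],"rotation":[0,0,0]}
    - {"gripper":8,"travel":[-29,-17,0],"rotation":[0,0,0]}
    - {"gripper":8,"travel":[-29,-17,0],"rotation":[0,0,0]}
    - {"gripper":8,"travel":[-29,-17,0],"rotation":[0,0,0]}
    - {"gripper":8,"travel":[-29,-17,0],"rotation":[0,0,0]}
    - {"gripper":8,"travel":[-29,-17,0],"rotation":[0,0,0]}
    - {"gripper":8,"travel":[-29,-17,0],"rotation":[0,0,0]}
    - {"gripper":8,"travel":[-29,-17,0],"rotation":[0,0,0]}
    - {"gripper":8,"travel":[-29,-17,0],"rotation":[0,0,0]}
    - {"gripper":8,"travel":[-26,-15,0],"rotation":[0,0,0]}
    - {"gripper":8,"travel":[-13,-8,0],"rotation":[0,0,0]}

```text
t: 5.82
tcp_pos: [0.4939, -0.1688, 0.1864]
tool_rot: [0.537, 0.844, -0.001, -0.001]
force: [1.0, 0.4, -5.5]
finger_gap: 0.158
```

Emit:
send_rows:
  motion:
    - {"gripper":8,"travel":[0,0,0],"rotation":[0,0,4]}
    - {"gripper":8,"travel":[0,0,0],"rotation":[0,0,6]}
    - {"gripper":8,"travel":[0,0,0],"rotation":[0,0,6.3]}
    - {"gripper":8,"travel":[0,0,0],"rotation":[-3,0,0]}
    - {"gripper":8,"travel":[0,0,0],"rotation":[-4,0,0]}
    - {"gripper":8,"travel":[0,0,0],"rotation":[-3,0,0]}
    - {"gripper":8,"travel":[0,0,0],"rotation":[0,0,0]}
    - {"gripper":8,"travel":[0,0,0],"rotation":[0,0,0]}
    - {"gripper":8,"travel":[0,0,0],"rotation":[0,0,0]}

```text
t: 6.57
tcp_pos: [0.4949, -0.1654, 0.1876]
tool_rot: [0.648, 0.757, 0.066, 0.055]
force: [0.3, -0.8, -5.4]
finger_gap: 0.158
```

```bash
cat >> h.py <<'E'
L=np.array([.4237,-.1748,.055]); YAW=8.93
C=R.from_euler('z',YAW,degrees=True)
def tipcase(off=(74,-1.1,21.8)):
    # tip of tongue in case axes, mm
    s=manip.sense(); r=R.from_quat(s['tool_rot']).as_matrix(); cov=np.column_stack([r[:,1],r[:,0],-r[:,2]])
    return C.inv().apply(s['tcp_pos']-cov@(np.array(off)/1000)-L)*1000
def casetool(d): return tool(C.apply(np.array(d)/1000))
E
python3 - <<'E'
from h import *
st(); t=tipcase(); print('tip',t.round(1)); print('to (6,0,8):',casetool(np.array([6,0,8])-t))
a=snap('side','sd1.png'); b=snap('wrist','w4.png')
v=np.hstack([cv2.imread('pics/sd1.png')[150:330,260:460],cv2.imread('pics/w4.png')[140:320,240:440]])
cv2.imwrite('pics/v5.png',cv2.resize(v,(800,360),interpolation=2))
E
```

```text
t 6.57 tcp [ 0.4949 -0.1654  0.1876] gap 13.5 F [ 0.3 -0.8 -5.4] M [-0.12  0.2   0.04]
[[-0.1546, 0.9734, 0.169], [0.988, 0.1521, 0.0276], [0.0012, 0.1713, -0.9852]]
yaw(y) 8.88 pitch y 9.86 x up 0.07
tip [ 2.6 -0.6 98.4]
to (6,0,8): [  0.5 -12.2  89.7]
```

View pics/v5.png

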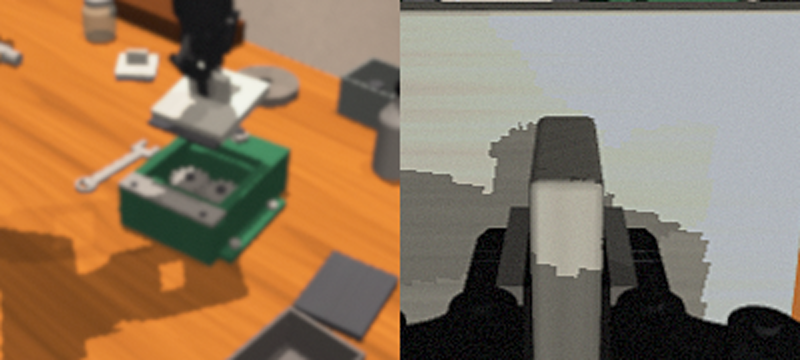

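The left crop (side) shows the cover tilted with its tongue down on the lip side, over the opening. The right crop (wrist) shows the rib squarely between the pads. Now lower to just over the ledge.

Emit:
send_rows:
  motion:
    - {"gripper":8,"travel":[0,-2,12],"rotation":[0,0,0]}
    - {"gripper":8,"travel":[0,-3,20],"rotation":[0,0,0]}
    - {"gripper":8,"travel":[0,-3,22],"rotation":[0,0,0]}
    - {"gripper":8,"travel":[0.5,-2,18],"rotation":[0,0,0]}
    - {"gripper":8,"travel":[0,-1,11],"rotation":[0,0,0]}
    - {"gripper":8,"travel":[0,-1,6],"rotation":[0,0,0]}
    - {"gripper":8,"travel":[0,0,0],"rotation":[0,0,0]}
    - {"gripper":8,"travel":[0,0,0],"rotation":[0,0,0]}
    - {"gripper":8,"travel":[0,0,0],"rotation":[0,0,0]}

```text
t: 7.42
tcp_pos: [0.4996, -0.1649, 0.0995]
tool_rot: [0.647, 0.757, 0.066, 0.058]
force: [-0.6, -0.6, -5.8]
finger_gap: 0.15
```

```bash
python3 - <<'E'
from h import *
st(); t=tipcase(); print('tip',t.round(1)); print('down 4:',casetool([0,0,-4]), 'x-1',casetool([-1,0,0]))
a=snap('side','sd2.png');b=snap('scene','s4.png')
v=np.hstack([cv2.resize(a[190:290,300:420,::-1],(420,350),interpolation=2),cv2.resize(b[190:310,200:330,::-1],(380,350),interpolation=2)])
cv2.imwrite('pics/v6.png',v)
E
```

```text
t 7.42 tcp [ 0.4996 -0.1649  0.0995] gap 12.8 F [-0.6 -0.6 -5.8] M [-0.03  0.28 -0.02]
[[-0.1549, 0.9726, 0.1731], [0.9879, 0.1528, 0.0258], [-0.0014, 0.175, -0.9846]]
yaw(y) 8.93 pitch y 10.08 x up -0.08
tip [ 7.5 -1.  10.1]
down 4: [ 0.  -0.7  3.9] x-1 [-0.  -1.  -0.2]
```

View pics/v6.png

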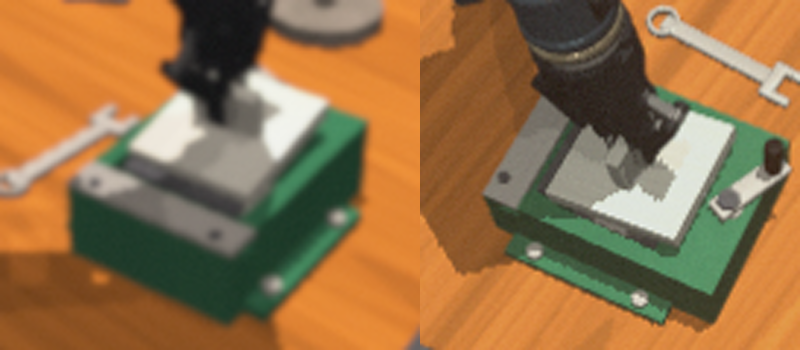

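Both crops show the tongue hanging just inside the lip edge and square to it, with the far end clear of the latch. I'll feel for the ledge.

Emit:
send_rows:
  motion:
    - {"gripper":8,"travel":[0,-1.3,3.2],"rotation":[0,0,0]}
    - {"gripper":8,"travel":[0.5,-1.5,3.2],"rotation":[0,0,0]}
    - {"gripper":8,"travel":[0.5,-1,0.8],"rotation":[0,0,0]}
    - {"gripper":8,"travel":[0,0,0],"rotation":[0,0,0]}
    - {"gripper":8,"travel":[0,0,0],"rotation":[0,0,0]}

```text
t: 7.93
tcp_pos: [0.4959, -0.1638, 0.0909]
tool_rot: [0.648, 0.757, 0.066, 0.056]
force: [-0.2, -0.4, -5.6]
finger_gap: 0.156
```

Emit:
send_rows:
  motion:
    - {"gripper":8,"travel":[0,-0.2,1],"rotation":[0,0,0]}
    - {"gripper":8,"travel":[0,0,0],"rotation":[0,0,0]}
    - {"gripper":8,"travel":[0,0,0],"rotation":[0,0,0]}

```text
t: 8.18
tcp_pos: [0.4962, -0.1639, 0.09]
tool_rot: [0.648, 0.757, 0.066, 0.057]
force: [-0.6, -0.7, -5.7]
finger_gap: 0.153
```

Emit:
send_rows:
  motion:
    - {"gripper":8,"travel":[0,-0.2,1],"rotation":[0,0,0]}
    - {"gripper":8,"travel":[0,0,0],"rotation":[0,0,0]}
    - {"gripper":8,"travel":[0,0,0],"rotation":[0,0,0]}

```text
t: 8.43
tcp_pos: [0.4963, -0.164, 0.0891]
tool_rot: [0.648, 0.757, 0.066, 0.057]
force: [0.3, 0.4, -3.9]
finger_gap: 0.152
```

```bash
python3 - <<'E'
from h import *
st(); t=tipcase(); print('tip',t.round(1))
E
```

```text
t 8.43 tcp [ 0.4963 -0.164   0.0891] gap 13.0 F [ 0.3  0.4 -3.9] M [-0.07  0.22  0.04]
[[-0.1547, 0.9729, 0.172], [0.988, 0.1524, 0.0266], [-0.0003, 0.174, -0.9847]]
yaw(y) 8.9 pitch y 10.02 x up -0.02
tip [ 4.3  0.5 -0.2]
```

Ledge contact is at the expected height, with the model tip z at -0.2 mm. Raise 0.7 mm and slide in under the lip.

Emit:
send_rows:
  motion:
    - {"gripper":8,"travel":[0,0.1,-0.7],"rotation":[0,0,0]}
    - {"gripper":8,"travel":[0,-2,-0.35],"rotation":[0,0,0]}
    - {"gripper":8,"travel":[0,-3,-0.5],"rotation":[0,0,0]}
    - {"gripper":8,"travel":[0,-3,-0.5],"rotation":[0,0,0]}
    - {"gripper":8,"travel":[0,-2,-0.35],"rotation":[0,0,0]}
    - {"gripper":8,"travel":[0,0,0],"rotation":[0,0,0]}
    - {"gripper":8,"travel":[0,0,0],"rotation":[0,0,0]}
    - {"gripper":8,"travel":[0,0,0],"rotation":[0,0,0]}

```text
t: 9.1
tcp_pos: [0.4861, -0.1656, 0.0897]
tool_rot: [0.648, 0.757, 0.066, 0.057]
force: [-0.0, 0.8, -5.8]
finger_gap: 0.159
```

```bash
python3 - <<'E'
from h import *
st(); t=tipcase(); print('tip',t.round(1))
E
```

```text
t 9.1 tcp [ 0.4861 -0.1656  0.0897] gap 13.6 F [-0.   0.8 -5.8] M [-0.05  0.25  0.02]
[[-0.1545, 0.9729, 0.1718], [0.988, 0.1522, 0.0266], [-0.0003, 0.1739, -0.9848]]
yaw(y) 8.89 pitch y 10.01 x up -0.02
tip [-6.   0.5  0.3]
```

Free under the lip, tip at -6. Keep going.

Emit:
send_rows:
  motion:
    - {"gripper":8,"travel":[0,-2,-0.35],"rotation":[0,0,0]}
    - {"gripper":8,"travel":[0,-1.5,-0.25],"rotation":[0,0,0]}
    - {"gripper":8,"travel":[0,0,0],"rotation":[0,0,0]}
    - {"gripper":8,"travel":[0,0,0],"rotation":[0,0,0]}

```text
t: 9.43
tcp_pos: [0.4824, -0.166, 0.0896]
tool_rot: [0.648, 0.757, 0.066, 0.057]
force: [-0.6, -0.0, -5.0]
finger_gap: 0.152
```

Emit:
send_rows:
  motion:
    - {"gripper":8,"travel":[0,-1,-0.17],"rotation":[0,0,0]}
    - {"gripper":8,"travel":[0,0,0],"rotation":[0,0,0]}
    - {"gripper":8,"travel":[0,0,0],"rotation":[0,0,0]}

```text
t: 9.68
tcp_pos: [0.4815, -0.1662, 0.0896]
tool_rot: [0.648, 0.757, 0.066, 0.057]
force: [-0.1, -0.5, -5.0]
finger_gap: 0.155
```

```bash
python3 - <<'E'
from h import *
st(); t=tipcase(); print('tip',t.round(1))
E
```

```text
t 9.68 tcp [ 0.4815 -0.1662  0.0896] gap 13.2 F [-0.1 -0.5 -5. ] M [-0.05  0.18 -0.03]
[[-0.1547, 0.973, 0.1716], [0.988, 0.1523, 0.0268], [-0.0, 0.1737, -0.9848]]
yaw(y) 8.9 pitch y 10.0 x up -0.0
tip [-10.6   0.7   0.3]
```

The tip is 10.6 mm in, inside the 8 to 11.4 mm window at this tilt, with no contact force. Now lower the far end by rotating about the tongue tip.

Emit:
send_rows:
  motion:
    - {"gripper":8,"travel":[0,0.4,1.3],"rotation":[1,0,0]}
    - {"gripper":8,"travel":[0,0.4,1.3],"rotation":[1,0,0]}
    - {"gripper":8,"travel":[0,0.4,1.3],"rotation":[1,0,0]}
    - {"gripper":8,"travel":[0,0.4,1.3],"rotation":[1,0,0]}
    - {"gripper":8,"travel":[0,0,0],"rotation":[0,0,0]}
    - {"gripper":8,"travel":[0,0,0],"rotation":[0,0,0]}

```text
t: 10.18
tcp_pos: [0.4841, -0.1658, 0.0847]
tool_rot: [0.649, 0.759, 0.04, 0.034]
force: [-0.6, -0.5, -5.3]
finger_gap: 0.155
```

```bash
python3 - <<'E'
from h import *
st(); t=tipcase(); print('tip',t.round(1))
E
```

```text
t 10.18 tcp [ 0.4841 -0.1658  0.0847] gap 13.2 F [-0.6 -0.5 -5.3] M [-0.03  0.17 -0.01]
[[-0.1551, 0.9824, 0.1039], [0.9879, 0.1542, 0.0162], [-0.0001, 0.1051, -0.9945]]
yaw(y) 8.92 pitch y 6.03 x up -0.01
tip [-10.2   0.6   0.2]
```

Emit:
send_rows:
  motion:
    - {"gripper":8,"travel":[0,0.3,1.3],"rotation":[1,0,0]}
    - {"gripper":8,"travel":[0,0.3,1.3],"rotation":[1,0,0]}
    - {"gripper":8,"travel":[0,0.3,1.3],"rotation":[1,0,0]}
    - {"gripper":8,"travel":[0,0.3,1.3],"rotation":[1,0,0]}
    - {"gripper":8,"travel":[0,0,0],"rotation":[0,0,0]}
    - {"gripper":8,"travel":[0,0,0],"rotation":[0,0,0]}

```text
t: 10.68
tcp_pos: [0.4855, -0.1655, 0.0795]
tool_rot: [0.65, 0.76, 0.013, 0.011]
force: [-0.8, -0.6, -5.3]
finger_gap: 0.155
```

```bash
python3 - <<'E'
from h import *
st(); t=tipcase(); print('tip',t.round(1))
E
```

```text
t 10.68 tcp [ 0.4855 -0.1655  0.0795] gap 13.2 F [-0.8 -0.6 -5.3] M [ 0.01  0.03 -0.08]
[[-0.1549, 0.9873, 0.0348], [0.9879, 0.1548, 0.0056], [0.0001, 0.0353, -0.9994]]
yaw(y) 8.91 pitch y 2.02 x up 0.01
tip [-10.7   0.7   0.1]
```

Emit:
send_rows:
  motion:
    - {"gripper":8,"travel":[0,0.3,1.3],"rotation":[1,0,0]}
    - {"gripper":8,"travel":[0,0.2,0.7],"rotation":[0.5,0,0]}
    - {"gripper":8,"travel":[0,0.2,0.7],"rotation":[0.5,0,0]}
    - {"gripper":8,"travel":[0,0,0],"rotation":[0,0,0]}
    - {"gripper":8,"travel":[0,0,0],"rotation":[0,0,0]}

```text
t: 11.1
tcp_pos: [0.4864, -0.1654, 0.0769]
tool_rot: [0.65, 0.76, 0.0, 0.0]
force: [0.1, -0.4, -5.9]
finger_gap: 0.153
```

```bash
python3 - <<'E'
from h import *
st(); t=tipcase(); print('tip',t.round(1))
E
```

```text
t 11.1 tcp [ 0.4864 -0.1654  0.0769] gap 13.1 F [ 0.1 -0.4 -5.9] M [ 0.05 -0.03  0.03]
[[-0.155, 0.9879, 0.0002], [0.9879, 0.155, -0.0001], [-0.0001, 0.0002, -1.0]]
yaw(y) 8.91 pitch y 0.01 x up -0.01
tip [-10.6   0.7   0.1]
```

Flat, and still hanging just above the ledges. Lower gently until the ledges carry the weight.

Emit:
send_rows:
  motion:
    - {"gripper":8,"travel":[0,0,0.5],"rotation":[0,0,0]}
    - {"gripper":8,"travel":[0,0,0],"rotation":[0,0,0]}
    - {"gripper":8,"travel":[0,0,0],"rotation":[0,0,0]}

```text
t: 11.35
tcp_pos: [0.4863, -0.1654, 0.0767]
tool_rot: [0.65, 0.76, 0.0, 0.0]
force: [-0.4, 0.4, -1.5]
finger_gap: 0.153
```

Emit:
send_rows:
  motion:
    - {"gripper":8,"travel":[0,0,0.5],"rotation":[0,0,0]}
    - {"gripper":8,"travel":[0,0,0],"rotation":[0,0,0]}
    - {"gripper":8,"travel":[0,0,0],"rotation":[0,0,0]}

```text
t: 11.6
tcp_pos: [0.4863, -0.1654, 0.0767]
tool_rot: [0.65, 0.76, 0.0, 0.0]
force: [-1.1, 1.8, 6.0]
finger_gap: 0.156
```

```bash
python3 - <<'E'
from h import *
st(); t=tipcase(); print('tip',t.round(1))
E
```

```text
t 11.6 tcp [ 0.4863 -0.1654  0.0767] gap 13.4 F [-1.1  1.8  6. ] M [0.26 0.18 0.01]
[[-0.1546, 0.988, 0.0007], [0.988, 0.1546, -0.0002], [-0.0003, 0.0006, -1.0]]
yaw(y) 8.9 pitch y 0.04 x up -0.02
tip [-10.7   0.7  -0.1]
```

Seated: the downward contact is stiff and the height is right to 0.1 mm. Release and rise.

Emit:
send_rows:
  motion:
    - {"gripper":16,"travel":[0,0,-0.4],"rotation":[0,0,0]}
    - {"gripper":22,"travel":[0,0,0],"rotation":[0,0,0]}
    - {"gripper":32,"travel":[0,0,0],"rotation":[0,0,0]}
    - {"gripper":40,"travel":[0,0,0],"rotation":[0,0,0]}
    - {"gripper":40,"travel":[0,0,0],"rotation":[0,0,0]}
    - {"gripper":40,"travel":[0,0,-10],"rotation":[0,0,0]}
    - {"gripper":40,"travel":[0,0,-25],"rotation":[0,0,0]}
    - {"gripper":40,"travel":[0,0,-35],"rotation":[0,0,0]}
    - {"gripper":40,"travel":[5,0,-35],"rotation":[0,0,0]}
    - {"gripper":40,"travel":[15,0,-35],"rotation":[0,0,0]}
    - {"gripper":40,"travel":[15,0,-35],"rotation":[0,0,0]}
    - {"gripper":40,"travel":[0,0,-30],"rotation":[0,0,0]}

```text
t: 12.6
tcp_pos: [0.4797, -0.1285, 0.2842]
tool_rot: [0.65, 0.76, 0.001, -0.0]
force: [1.3, -0.1, -0.6]
finger_gap: 0.466
```

Emit:
send_rows:
  motion:
    - {"gripper":40,"travel":[0,0,0],"rotation":[0,0,0]}
    - {"gripper":40,"travel":[0,0,0],"rotation":[0,0,0]}
    - {"gripper":40,"travel":[0,0,0],"rotation":[0,0,0]}

```text
t: 12.85
tcp_pos: [0.4802, -0.1306, 0.2812]
tool_rot: [0.65, 0.76, -0.0, -0.0]
force: [-0.8, -0.3, -0.6]
finger_gap: 0.467
```

```bash
python3 - <<'E'
from h import *
c=manip.calibration('wrist'); np.save('c5.npy',c,allow_pickle=True)
snap('wrist','w5.png'); st(); snap('side','sd5.png')
a=cv2.imread('pics/w5.png')[60:260,160:480]; b=cv2.imread('pics/sd5.png')[190:290,300:420]
cv2.imwrite('pics/v7.png',np.hstack([cv2.resize(a,(480,300),interpolation=2),cv2.resize(b,(320,300),interpolation=2)]))
E
```

```text
t 12.9 tcp [ 0.4798 -0.1305  0.2804] gap 40.1 F [-0.6  0.5 -0.3] M [ 0.   -0.   -0.03]
[[-0.1545, 0.988, -0.0022], [0.988, 0.1545, 0.0011], [0.0014, -0.002, -1.0]]
yaw(y) 8.89 pitch y -0.11 x up 0.08
```

View pics/v7.png

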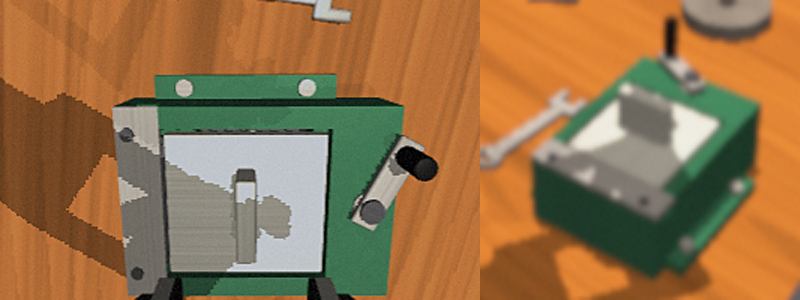

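The cover lies flat and centred in the opening, with a small even gap all round. The latch is untouched, knob top at crop (420,163). Next I'll move over the knob.

Emit:
send_rows:
  newtons: 25
  motion:
    - {"gripper":40,"travel":[1,15,12],"rotation":[0,0,0]}
    - {"gripper":40,"travel":[1.2,24,24],"rotation":[0,0,0]}
    - {"gripper":40,"travel":[1,28,28],"rotation":[0,0,0]}
    - {"gripper":40,"travel":[1,26,28],"rotation":[0,0,0]}
    - {"gripper":40,"travel":[1,15,20],"rotation":[0,0,0]}
    - {"gripper":40,"travel":[1,7.4,9],"rotation":[0,0,0]}
    - {"gripper":40,"travel":[0,0,0],"rotation":[0,0,0]}
    - {"gripper":40,"travel":[0,0,0],"rotation":[0,0,0]}
    - {"gripper":40,"travel":[0,0,0],"rotation":[0,0,0]}

```text
t: 13.7
tcp_pos: [0.5932, -0.1072, 0.161]
tool_rot: [0.65, 0.76, -0.0, -0.0]
force: [-0.2, -1.1, 0.4]
finger_gap: 0.469
```

```bash
python3 - <<'E'
from h import *
s,_=st(); print(tool(np.array([.593,-.1065,.092])-s['tcp_pos']))
c=np.load('c5.npy',allow_pickle=True).item()
f=lambda u,v,z: onz(c,160+u/1.5,60+v/1.5,z).round(4)
print('knob axis top',f(424,163,.124),'pivot',f(372,211,.086))
E
```

```text
t 13.7 tcp [ 0.5932 -0.1072  0.161 ] gap 40.0 F [-0.2 -1.1  0.4] M [ 0.02  0.02 -0.04]
[[-0.1544, 0.988, -0.0002], [0.988, 0.1544, -0.0002], [-0.0002, -0.0002, -1.0]]
yaw(y) 8.88 pitch y -0.01 x up -0.01
[ 0.7 -0.1 69. ]
knob axis top [ 0.5896 -0.1027  0.124 ] pivot [ 0.577  -0.1495  0.086 ]
```

Emit:
send_rows:
  newtons: 25
  motion:
    - {"gripper":40,"travel":[1,-1,15],"rotation":[0,0,0]}
    - {"gripper":40,"travel":[1,0,25],"rotation":[0,0,0]}
    - {"gripper":40,"travel":[0,0,20],"rotation":[0,0,0]}
    - {"gripper":40,"travel":[0,0,9],"rotation":[0,0,0]}
    - {"gripper":30,"travel":[0,0,0],"rotation":[0,0,0]}
    - {"gripper":24,"travel":[0,0,0],"rotation":[0,0,0]}
    - {"gripper":18,"travel":[0,0,0],"rotation":[0,0,0]}
    - {"gripper":12,"travel":[0,0,0],"rotation":[0,0,0]}
    - {"gripper":12,"travel":[0,0,0],"rotation":[0,0,0]}
    - {"gripper":12,"travel":[0,0,0],"rotation":[0,0,0]}

```text
t: 14.53
tcp_pos: [0.593, -0.1058, 0.093]
tool_rot: [0.65, 0.76, -0.0, 0.001]
force: [-1.9, -1.7, 6.6]
finger_gap: 0.178
```

```bash
python3 - <<'E'
from h import *
st()
E
```

```text
t 14.53 tcp [ 0.593  -0.1058  0.093 ] gap 15.2 F [-1.9 -1.7  6.6] M [-0.3   0.39 -0.04]
[[-0.155, 0.9879, 0.0017], [0.9879, 0.155, -0.0015], [-0.0017, 0.0015, -1.0]]
yaw(y) 8.92 pitch y 0.08 x up -0.1
```

The knob is held at a 15.2 mm opening. Swing the first half.

Emit:
send_rows:
  motion:
    - {"gripper":12,"travel":[1.8,-3.6,0],"rotation":[0,0,-2.5]}
    - {"gripper":12,"travel":[1.6,-3.6,0],"rotation":[0,0,-2.5]}
    - {"gripper":12,"travel":[1.5,-3.7,0],"rotation":[0,0,-2.5]}
    - {"gripper":12,"travel":[1.3,-3.7,0],"rotation":[0,0,-2.5]}
    - {"gripper":12,"travel":[1.1,-3.8,0],"rotation":[0,0,-2.5]}
    - {"gripper":12,"travel":[1.0,-3.9,0],"rotation":[0,0,-2.5]}
    - {"gripper":12,"travel":[0.8,-3.9,0],"rotation":[0,0,-2.5]}
    - {"gripper":12,"travel":[0.6,-3.9,0],"rotation":[0,0,-2.5]}
    - {"gripper":12,"travel":[0.5,-3.9,0],"rotation":[0,0,-2.5]}
    - {"gripper":12,"travel":[0.3,-4,0],"rotation":[0,0,-2.5]}
    - {"gripper":12,"travel":[0.1,-4,0],"rotation":[0,0,-2.5]}
    - {"gripper":12,"travel":[0,-4,0],"rotation":[0,0,-2.5]}

```text
t: 15.53
tcp_pos: [0.5488, -0.1094, 0.0929]
tool_rot: [0.43, 0.903, 0.003, 0.0]
force: [1.5, 12.3, 10.0]
finger_gap: 0.178
```

```bash
python3 - <<'E'
from h import *
s,_=st(); k=C.inv().apply(s['tcp_pos']-L)*1000; d=k[:2]-[156,0]; print('knob case',k.round(1),'r',np.hypot(*d).round(1),'theta',np.arctan2(-d[0],d[1]).round(3))
E
```

```text
t 15.53 tcp [ 0.5488 -0.1094  0.0929] gap 15.2 F [ 1.5 12.3 10. ] M [2.07 0.03 0.22]
[[-0.6294, 0.7771, 0.0032], [0.7771, 0.6293, 0.0044], [0.0014, 0.0053, -1.0]]
yaw(y) 39.0 pitch y 0.3 x up 0.08
knob case [133.7  45.2  37.9] r 50.4 theta 0.458
```

The swing is about halfway, θ ≈ 0.46, but 12 N has built up. The knob sits a little off along the pads and is being forced off its circle. I'll loosen the jaws to relieve that and look at the state.

Emit:
send_rows:
  newtons: 20
  motion:
    - {"gripper":24,"travel":[0,0,0],"rotation":[0,0,0]}
    - {"gripper":24,"travel":[0,0,0],"rotation":[0,0,0]}
    - {"gripper":24,"travel":[0,0,0],"rotation":[0,0,0]}
    - {"gripper":24,"travel":[0,0,0],"rotation":[0,0,0]}

```text
t: 15.87
tcp_pos: [0.5479, -0.113, 0.0914]
tool_rot: [0.432, 0.902, -0.0, 0.0]
force: [-0.3, 0.8, 0.3]
finger_gap: 0.283
```

```bash
cat >> h.py <<'E'
def knob():
    s,_=st(); k=C.inv().apply(s['tcp_pos']-L)*1000; d=k[:2]-[156,0]; print('tcp case',k.round(1),'r',np.hypot(*d).round(1),'theta',np.arctan2(-d[0],d[1]).round(3))
E
python3 - <<'E'
from h import *
knob()
c=manip.calibration('wrist'); np.save('c6.npy',c,allow_pickle=True)
snap('wrist','w6.png'); b=snap('scene','s6.png')
a=cv2.imread('pics/w6.png')[150:400,200:450]
cv2.imwrite('pics/v8.png',np.hstack([cv2.resize(a,(400,400),interpolation=2),cv2.resize(b[195:310,210:325,::-1],(400,400),interpolation=2)]))
E
```

```text
t 15.87 tcp [ 0.5479 -0.113   0.0914] gap 24.2 F [-0.3  0.8  0.3] M [0.03 0.03 0.02]
[[-0.6276, 0.7786, 0.0007], [0.7786, 0.6276, -0.0003], [-0.0007, 0.0003, -1.0]]
yaw(y) 38.87 pitch y 0.02 x up -0.04
tcp case [132.3  41.7  36.4] r 48.0 theta 0.516
```

View pics/v8.png

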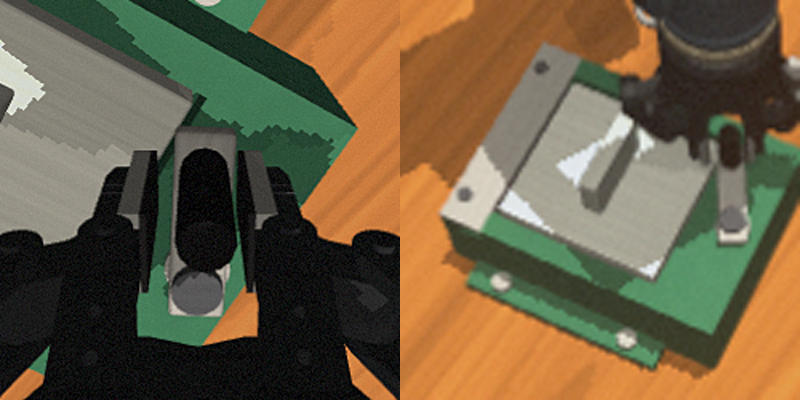

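Force is back to zero. The knob stands centred between the jaws (wrist crop (205,210)) and the bar lines up with the pads, θ ≈ 0.52. The cover still lies flat. I'll carry on with loose jaws turning with the latch, so the trailing finger pushes.

Emit:
send_rows:
  motion:
    - {"gripper":20,"travel":[-0.2,-4.2,0],"rotation":[0,0,-5]}
    - {"gripper":20,"travel":[-0.2,-4.2,0],"rotation":[0,0,-5]}
    - {"gripper":20,"travel":[-0.2,-4.2,0],"rotation":[0,0,-5]}
    - {"gripper":20,"travel":[-0.2,-4.2,0],"rotation":[0,0,-5]}
    - {"gripper":20,"travel":[-0.2,-4.2,0],"rotation":[0,0,-5]}
    - {"gripper":20,"travel":[-0.2,-4.2,0],"rotation":[0,0,-5]}
    - {"gripper":20,"travel":[0,0,0],"rotation":[0,0,0]}
    - {"gripper":20,"travel":[0,0,0],"rotation":[0,0,0]}

```text
t: 16.63
tcp_pos: [0.5329, -0.1332, 0.0912]
tool_rot: [0.184, 0.983, -0.0, -0.0]
force: [-0.3, -0.4, 0.5]
finger_gap: 0.233
```

```bash
python3 - <<'E'
from h import *
knob()
E
```

```text
t 16.63 tcp [ 0.5329 -0.1332  0.0912] gap 19.9 F [-0.3 -0.4  0.5] M [0.02 0.03 0.01]
[[-0.9319, 0.3626, -0.0001], [0.3626, 0.9319, -0.0001], [0.0001, -0.0001, -1.0]]
yaw(y) 68.74 pitch y -0.01 x up 0.0
tcp case [114.4  24.1  36.2] r 48.1 theta 1.046
```

Emit:
send_rows:
  motion:
    - {"gripper":20,"travel":[-0.2,-4.2,0],"rotation":[0,0,-5]}
    - {"gripper":20,"travel":[-0.2,-4.2,0],"rotation":[0,0,-5]}
    - {"gripper":20,"travel":[-0.2,-4.2,0],"rotation":[0,0,-5]}
    - {"gripper":20,"travel":[-0.2,-4.2,0],"rotation":[0,0,-5]}
    - {"gripper":20,"travel":[-0.2,-4.2,0],"rotation":[0,0,-5]}
    - {"gripper":20,"travel":[-0.2,-4.2,0],"rotation":[0,0,-5]}
    - {"gripper":20,"travel":[0,0,0],"rotation":[0,0,0]}
    - {"gripper":20,"travel":[0,0,0],"rotation":[0,0,0]}

```text
t: 17.3
tcp_pos: [0.5304, -0.1578, 0.0912]
tool_rot: [-0.076, 0.997, -0.0, -0.0]
force: [0.7, 0.3, -0.2]
finger_gap: 0.234
```

Emit:
send_rows:
  motion:
    - {"gripper":20,"travel":[0,-1.5,0],"rotation":[0,0,0]}
    - {"gripper":20,"travel":[0,0,0],"rotation":[0,0,0]}
    - {"gripper":20,"travel":[0,0,0],"rotation":[0,0,0]}

```text
t: 17.55
tcp_pos: [0.5304, -0.159, 0.0912]
tool_rot: [-0.077, 0.997, 0.0, -0.0]
force: [-0.1, 1.5, -0.3]
finger_gap: 0.234
```

```bash
python3 - <<'E'
from h import *
knob()
E
```

```text
t 17.55 tcp [ 0.5304 -0.159   0.0912] gap 20.0 F [-0.1  1.5 -0.3] M [ 0.09  0.1  -0.  ]
[[-0.9881, -0.1538, -0.0006], [-0.1538, 0.9881, 0.0003], [0.0005, 0.0004, -1.0]]
yaw(y) 98.85 pitch y 0.02 x up 0.03
tcp case [107.8  -0.9  36.2] r 48.2 theta 1.59
```

The latch is nearly across. I'll push gently until the stop is felt.

Emit:
send_rows:
  motion:
    - {"gripper":20,"travel":[0,-1,0],"rotation":[0,0,0]}
    - {"gripper":20,"travel":[0,0,0],"rotation":[0,0,0]}
    - {"gripper":20,"travel":[0,0,0],"rotation":[0,0,0]}

```text
t: 17.8
tcp_pos: [0.5304, -0.16, 0.0912]
tool_rot: [-0.077, 0.997, 0.0, -0.0]
force: [-0.6, 1.2, 0.5]
finger_gap: 0.236
```

Emit:
send_rows:
  motion:
    - {"gripper":20,"travel":[0,-0.8,0],"rotation":[0,0,0]}
    - {"gripper":20,"travel":[0,0,0],"rotation":[0,0,0]}
    - {"gripper":20,"travel":[0,0,0],"rotation":[0,0,0]}

```text
t: 18.05
tcp_pos: [0.5305, -0.1609, 0.0912]
tool_rot: [-0.078, 0.997, 0.0, -0.0]
force: [-1.8, 0.9, -0.7]
finger_gap: 0.237
```

Emit:
send_rows:
  motion:
    - {"gripper":20,"travel":[0,-0.8,0],"rotation":[0,0,0]}
    - {"gripper":20,"travel":[0,0,0],"rotation":[0,0,0]}
    - {"gripper":20,"travel":[0,0,0],"rotation":[0,0,0]}

```text
t: 18.3
tcp_pos: [0.5306, -0.1613, 0.0912]
tool_rot: [-0.078, 0.997, 0.001, -0.0]
force: [-1.7, 2.4, 0.2]
finger_gap: 0.232
```

```bash
python3 - <<'E'
from h import *
knob()
E
```

```text
t 18.3 tcp [ 0.5306 -0.1613  0.0912] gap 19.8 F [-1.7  2.4  0.2] M [0.58 0.25 0.05]
[[-0.988, -0.1545, -0.001], [-0.1545, 0.988, 0.001], [0.0008, 0.0011, -1.0]]
yaw(y) 98.89 pitch y 0.06 x up 0.05
tcp case [107.7  -3.3  36.2] r 48.4 theta 1.638
```

The stop is reached, with force up and motion down and θ ≈ 1.60. Back off, open and rise straight up.

Emit:
send_rows:
  motion:
    - {"gripper":24,"travel":[0,2.2,0],"rotation":[0,0,0]}
    - {"gripper":32,"travel":[0,0,0],"rotation":[0,0,0]}
    - {"gripper":40,"travel":[0,0,0],"rotation":[0,0,0]}
    - {"gripper":40,"travel":[0,0,0],"rotation":[0,0,0]}
    - {"gripper":40,"travel":[0,0,-10],"rotation":[0,0,0]}
    - {"gripper":40,"travel":[0,0,-25],"rotation":[0,0,0]}
    - {"gripper":40,"travel":[0,0,-35],"rotation":[0,0,0]}
    - {"gripper":40,"travel":[0,0,-38],"rotation":[0,0,0]}
    - {"gripper":40,"travel":[0,0,-38],"rotation":[0,0,0]}
    - {"gripper":40,"travel":[0,0,-35],"rotation":[0,0,0]}
    - {"gripper":40,"travel":[0,0,-20],"rotation":[0,0,0]}
    - {"gripper":40,"travel":[0,0,0],"rotation":[0,0,0]}

```text
t: 19.3
tcp_pos: [0.5336, -0.1612, 0.299]
tool_rot: [-0.078, 0.997, -0.004, 0.006]
force: [0.2, -0.9, 1.3]
finger_gap: 0.466
```

Emit:
send_rows:
  motion:
    - {"gripper":40,"travel":[-25,0,0],"rotation":[0,0,0]}
    - {"gripper":40,"travel":[-35,0,0],"rotation":[0,0,0]}
    - {"gripper":40,"travel":[-25,0,0],"rotation":[0,0,0]}
    - {"gripper":40,"travel":[0,0,0],"rotation":[0,0,0]}
    - {"gripper":40,"travel":[0,0,0],"rotation":[0,0,0]}

```text
t: 19.72
tcp_pos: [0.6148, -0.1461, 0.2912]
tool_rot: [-0.078, 0.997, 0.0, -0.001]
force: [-1.2, 0.4, 0.1]
finger_gap: 0.468
```

```bash
python3 - <<'E'
from h import *
st(); a=snap('scene','s7.png'); b=snap('side','sd7.png'); snap('wrist','w7.png')
s0=cv2.imread('pics/s3.png'); d=cv2.absdiff(s0,a[...,::-1]).max(2)
cv2.imwrite('pics/v9.png',np.hstack([cv2.resize(a[180:310,190:350,::-1],(420,340),interpolation=2),cv2.resize(b[190:290,290:410,::-1],(380,340),interpolation=2)]))
E
```

```text
t 19.72 tcp [ 0.6148 -0.1461  0.2912] gap 40.0 F [-1.2  0.4  0.1] M [-0.01 -0.02 -0.02]
[[-0.9878, -0.1558, -0.0019], [-0.1559, 0.9878, 0.0004], [0.0018, 0.0007, -1.0]]
yaw(y) 98.97 pitch y 0.04 x up 0.1
```

View pics/v9.png

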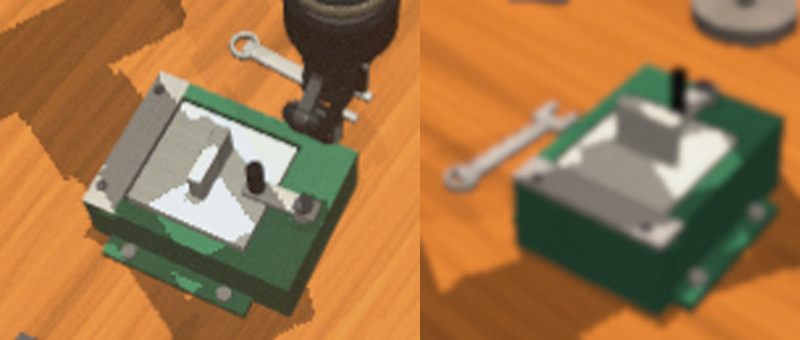

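Both crops show the cover flush in the case, with the latch bar straight across it towards the lip, knob at (254,178) and pivot at (305,207). The wrench is in place. One numeric check, then hand in.

```bash
python3 - <<'E'
from h import *
c=manip.calibration('scene'); k=onz(c,190+254/2.625,180+166/2.615,.124); p=onz(c,190+305/2.625,180+207/2.615,.086)
d=C.inv().apply(k-p)*1000; print('bar',d.round(1),'theta',np.arctan2(-d[0],d[1]).round(2))
a=cv2.imread('pics/s3.png'); b=cv2.imread('pics/s7.png')
for n,(x0,y0,x1,y1) in dict(steel=(175,300,245,365),hammer=(395,100,425,132),wrench=(272,185,300,205)).items(): print(n,'diff frac',(cv2.absdiff(a,b)[y0:y1,x0:x1].max(2)>45).mean().round(3))
print(manip.sign_off())
E
```

```text
bar [-49.2   1.8  38. ] theta 1.53
steel diff frac 0.0
hammer diff frac 0.0
wrench diff frac 0.089
the job is handed in; nothing more can be done
None
```

The gear case is closed and latched, and the job is handed in; the last pictures were at 19.7 s of the 64 s allowed. No verdict was reported back.

**What I did**
- I took the largest of the three ribbed covers (plate measured 120 x 109 mm) by its rib and tilted it 10°.
- I slid the tongue about 10.6 mm under the lip and lowered the far end about the tongue tip. The cover was on the ledges before I let go.
- I swung the latch from about -0.5 rad to its stop, backed off, opened the jaws and rose clear.

**Last checks**
- The cover looks flush in the scene and side pictures, and the bar lies straight across it towards the lip.
- The latch angle came out at about 1.60 rad by feel at the stop and 1.53 rad from the scene picture. They disagree by 0.07 rad, which is within the accuracy of the pixel reading.
- The steel plate and the hammer show no change between the pictures before and after. The wrench patch shows 9 % changed pixels. I put that down to the arm's shadow: the wrench was never touched and looks unmoved.

**Problem on the way:** halfway through the swing, 12 N built up sideways because the gripped knob was being forced off its circle. I loosened the jaws and pushed the rest with the trailing finger. The highest force I read was about 16 N, well below the limits, but force was only read at the end of each move.

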